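# Put the lid on the pepper box and snap its four clips

### The arm

A 6-joint arm with a two-finger parallel gripper is mounted at the origin on a cart in front of the work surface, level with it; the furniture and walls round the work are solid. World frame = base frame: x ahead of the robot, y to its left, z up, the work surface at z = 0. Lengths are in m, angles in rad, forces in N, time in s.
With the tool pointing down it reaches from about 0.325 to 0.85 m from the base axis. Payload 15.5 kg.
Tool frame: the origin (TCP) lies midway between the tips of the shut fingers; the grasp point (between the pads) lies 19 mm behind it (env.pinch_z is the distance from the TCP to the grasp point, in m); z points along the fingers, y is the line along which they close (so a half turn about z gives the same grasp; the last joint's range is limited). The gripper opens to 91 mm and grips with 3 to 60 N. Pads are 32 mm wide; open, the fingers measure 118 mm over their backs; the gripper's body (76 mm by 178 mm) begins 60 mm behind the grasp point.
Start: joints at [1.234, 0.494, 1.345, -0, 1.302, -0.096], TCP at [0.15, 0.607, 0.214] pointing down, gripper open.
Joint ranges: [-2.91, 2.91], [-0.82, 2.16], [0.22, 2.67], [-1.22, 4.37], [0.12, 2.79], [-3.08, 3.08]. Speed limits (rad/s): [1.89, 1.89, 2.57, 3.01, 3.01, 3.01].

### API

Orientations are given as [roll, pitch, yaw] about the fixed x, y, z axes, in that order (R = Rz(yaw) Ry(pitch) Rx(roll)).
In Python, from rig import read_state, optics, workorder, env gives the robot as it stands.
- The arm moves only by the tool apply_moves, never from a script. Its argument "moves" is a list of rows, each a list of 3 entries, a list of its own where there are three numbers: the shift along the tool's x, y, z in m, then the turn, a rotation vector about the tool's x, y, z in rad, then the opening, from 0 (shut) to 1 (fully open). In form: [[[x, y, z], [ax, ay, az], claw], ...]. A call has 1 to 8 rows; each row shifts and turns the commanded pose from where the row before left it, along the tool's axes as they then stand; what a row does not reach is not made up. A row lasts 1/8 s, in which the tool goes at most 62.5 mm and 10.7 degrees, less where a joint would pass 70% of its speed; a pose out of reach is approached as far as the arm can. A call with a gripper value outside its range is refused whole. The fingers move at their own pace and stop on an object; the grip force is fixed at half the most. Time passes only in rows, so rows that do not move let the fingers close. It gives the time, the measured TCP pose, the force, the opening and the grip force at its end, in the units of the state.
- read_state(): the state, without advancing time (a new reading comes with each control period).
- optics.grab_frame(name): name is "scene" or "top"; returns (picture, depth): 480x640x3 uint8, red, green, blue; 480x640 float32, m along the optical axis (not along the pixel's ray), 0 where there is no reading.
- optics.get_calibration(name): a dict with "fx", "fy", "cx", "cy" (pixels), "dist" ([k1, k2, p1, p2, k3] as OpenCV has them; the pictures are not rectified), "rvec" (rotation vector, rad) and "tvec" (3), from world to camera coordinates, as OpenCV has them. Camera axes: x right, y down, z forward; pixel columns grow to the right and rows downward; lengths in m; the calibration is good to about 2 mm. A picture is of the moment at which its call begins. get_calibration takes no time and is no camera call.
- workorder.close_job(): hands the job in; it is judged then, once.
The state is a dict: "time": time; "joints": joint angles; "joint_vel": joint speeds; "joint_efforts": joint torques, N m; "eef_pos": TCP position; "ee_rot": TCP orientation; "contact_force": force on the tool from outside, world axes, zero at the start; "wrist_torque": the same for the moment, N m; "finger_gap": opening from 0.0 (shut) to 1.0 (fully open); "grasp_force": force on a finger pad.
Only numpy, scipy, OpenCV 4.12 (cv2) and the standard library are available. Lean on these libraries where they do the work, as an engineer would, in place of code of your own. Each camera call takes 0.05 s, during which the arm holds its last target. There are 200 camera calls.

### The job

Take the lid off the cooling rack by its blue grip, set it squarely on the box of peppers with all four clips still open, then snap the clips down over the rim one at a time: first any one, next the one diagonally opposite, so that the gasket is pulled down evenly, then the other two. Push each clip with a closed gripper only until it snaps home (it takes about 9 N; more than 18 N tears its hinge), do not shove the box across the table, and leave the scoop, the timer and the tape alone.

Things in the scene. Friction and masses are not known exactly. Their poses are not given: they have to be found in the camera images.
- box: clear plastic food box holding two red peppers, loose on silicone feet, about 2.1 kg. 120 (x) x 200 (y) mm at the walls, 144 x 222 mm over its rolled rim, inside 114 x 194 mm; top of the rim 110 mm above the worktop. Origin: centre of its underside; z up, y along its length, x across (away from the robot at yaw 0)
- box_rim (a point): centre of the box's mouth, level with the top of its rim; axes of the box. The rim is 12 mm wide outside the wall and hangs 20 mm down; the clips hook under its rounded lower edge
- lid: pale lid, 0.4 kg, with a blue grip bar and four blue hinged clips, two on each long side; it starts on the cooling rack, clips open. Plug 111.4 x 191.4 x 10 mm (1.3 mm play all round in the box; its lowest 5 mm is 2.5 mm smaller on each side) under a plate 122 x 210 x 3 mm. Origin: centre of the plug's underside; z up, y along its length. It fits either way round
- lid_grip (a point): middle of the blue grip bar in the lid's centre: 18 mm wide (x), 70 mm long (y), 22 mm high; this point is 24 mm above the lid's origin and 11 mm above the plate; axes of the lid
- lid_seat (a point): middle of the lid's gasket face, 8 mm above the lid's origin; within 1 mm of box_rim's height when the lid sits on the box. The gasket is springy and the lid sinks about 0.5 mm more when clipped; pushed sideways, the lid shifts within its play; axes of the lid
- clip_front_left (a joint): angle of the clip at -x, +y of the lid: 0 = shut, hanging down over the rim; 1.57 = sticking out level; stays where it is left. Hinge along y at x = -66.7, y = +62, z = +15 mm in the lid's frame. Swings freely (1 N) down to about 0.35; from there to about 0.12 its bead rides under the rim's edge, up to about 10 N at the tab, then it snaps shut by itself (below 0.08) and stops firmly at 0
- clip_front_right (a joint): angle of the clip at -x, -y of the lid: 0 = shut, hanging down over the rim; 1.57 = sticking out level; stays where it is left. Hinge along y at x = -66.7, y = -62, z = +15 mm in the lid's frame. Swings freely (1 N) down to about 0.35; from there to about 0.12 its bead rides under the rim's edge, up to about 10 N at the tab, then it snaps shut by itself (below 0.08) and stops firmly at 0
- clip_back_left (a joint): angle of the clip at +x, +y of the lid: 0 = shut, hanging down over the rim; 1.57 = sticking out level; stays where it is left. Hinge along y at x = +66.7, y = +62, z = +15 mm in the lid's frame. Swings freely (1 N) down to about 0.35; from there to about 0.12 its bead rides under the rim's edge, up to about 10 N at the tab, then it snaps shut by itself (below 0.08) and stops firmly at 0
- clip_back_right (a joint): angle of the clip at +x, -y of the lid: 0 = shut, hanging down over the rim; 1.57 = sticking out level; stays where it is left. Hinge along y at x = +66.7, y = -62, z = +15 mm in the lid's frame. Swings freely (1 N) down to about 0.35; from there to about 0.12 its bead rides under the rim's edge, up to about 10 N at the tab, then it snaps shut by itself (below 0.08) and stops firmly at 0
- flap_front_left: blue flap of clip_front_left, turning with it: 36 mm wide, reaching 41 mm from the hinge. Origin on the hinge axis at the middle of the clip; its z points from the free edge towards the hinge (up when shut), -x points outwards from the lid when shut
- flap_front_right: blue flap of clip_front_right, turning with it: 36 mm wide, reaching 41 mm from the hinge. Origin on the hinge axis at the middle of the clip; its z points from the free edge towards the hinge (up when shut), -x points outwards from the lid when shut
- flap_back_left: blue flap of clip_back_left, turning with it: 36 mm wide, reaching 41 mm from the hinge. Origin on the hinge axis at the middle of the clip; its z points from the free edge towards the hinge (up when shut), -x points outwards from the lid when shut
- flap_back_right: blue flap of clip_back_right, turning with it: 36 mm wide, reaching 41 mm from the hinge. Origin on the hinge axis at the middle of the clip; its z points from the free edge towards the hinge (up when shut), -x points outwards from the lid when shut
- tab_front_left (a point): outermost point of the rounded tab at the free edge of flap_front_left: when shut, 39 mm below the hinge axis and 12.5 mm outside it. Push here, towards the box
- tab_front_right (a point): outermost point of the rounded tab at the free edge of flap_front_right: when shut, 39 mm below the hinge axis and 12.5 mm outside it. Push here, towards the box
- tab_back_left (a point): outermost point of the rounded tab at the free edge of flap_back_left: when shut, 39 mm below the hinge axis and 12.5 mm outside it. Push here, towards the box
- tab_back_right (a point): outermost point of the rounded tab at the free edge of flap_back_right: when shut, 39 mm below the hinge axis and 12.5 mm outside it. Push here, towards the box
- scoop: metal flour scoop, a bystander: leave it alone. Origin: centre of its underside
- timer: white kitchen timer with a red dial, a bystander: leave it alone. Origin: centre of its underside
- tape: roll of masking tape, a bystander: leave it alone. Origin: centre of its underside

How it is judged:
By the outcome, as a careful person would: the job done as asked, in the order asked, and still so for the second after the job is handed in, with the robot touching nothing.
It also fails if it takes over 72 s, if anything falls off the work surface, if the arm or the gripper's body presses on something with over 40 N, if the wrist force passes 120 N, or if a joint passes its speed limit or range.

## Working session

There is one attempt and no reset: what is moved stays moved. The work goes in short steps, Python scripts to look and compute and a tool call to move; the robot and the scene stay as the last step left them, time stands still between calls to the robot, and variables do not carry over. Pictures are saved under pics/ and viewed, at most 10 in all, crops included, and the job is handed in when it is done.

Besides the shell and the picture viewer there is one more tool, called as name(argument=value, ...), one argument or row to a line, values as JSON. apply_moves: Moves the arm, as the interface text tells. Its arguments: {"type":"object","properties":{"moves":{"type":"array"}},"required":["moves"]}

```bash
ls; mkdir -p pics; python3 - <<'E'
from rig import read_state, optics, workorder, env
import cv2, numpy as np
print(read_state()); print(env.pinch_z)
for n in ("scene","top"):
    p,d=optics.grab_frame(n); cv2.imwrite(f"pics/{n}0.png",p[:,:,::-1]); np.save(f"pics/{n}0.npy",d); np.save(f"pics/{n}0rgb.npy",p)
    print(n,optics.get_calibration(n))
E
```

```text
pics
{'time': 0.0, 'joints': array([ 1.23350694e+00,  4.94151734e-01,  1.34611259e+00, -1.19590629e-05,
        1.30246527e+00, -9.54806609e-02]), 'joint_vel': array([ 0.0019581 , -0.00107847,  0.00055077, -0.00051821,  0.00021523,
        0.0012091 ]), 'joint_efforts': array([-1.29394299e-03, -8.78840661e+01, -3.81843996e+01,  7.05755269e-02,
        5.35056903e-02, -6.70710642e-05]), 'eef_pos': array([0.14953228, 0.60648047, 0.21336409]), 'ee_rot': array([-3.14045979e+00, -9.69159961e-05,  2.89978705e+00]), 'contact_force': array([-0.40512819, -0.07459305, -0.48636461]), 'wrist_torque': array([ 0.00679706, -0.00832751, -0.03189372]), 'grasp_force': 0.0, 'finger_gap': 1.0007104852147128}
0.0188
scene {'fx': 613.767944828469, 'fy': 613.767944828469, 'cx': 319.4805553940326, 'cy': 232.6823544019031, 'dist': array([-0.04965474,  0.        ,  0.        ,  0.        ,  0.        ]), 'rvec': array([ 2.53238132,  0.7671272 , -0.20956081]), 'tvec': array([-0.4713013 , -0.23045462,  1.69164986])}
top {'fx': 459.54284583708204, 'fy': 459.54284583708204, 'cx': 317.5999354097605, 'cy': 241.19032542504576, 'dist': array([0.01771298, 0.        , 0.        , 0.        , 0.        ]), 'rvec': array([ 2.16235622, -2.21024371,  0.12778065]), 'tvec': array([0.01608535, 0.59423351, 1.24339601])}
```

View pics/scene0.png

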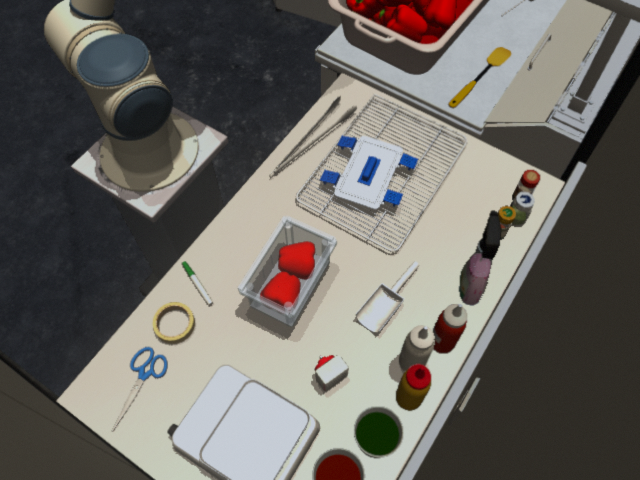

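View pics/top0.png

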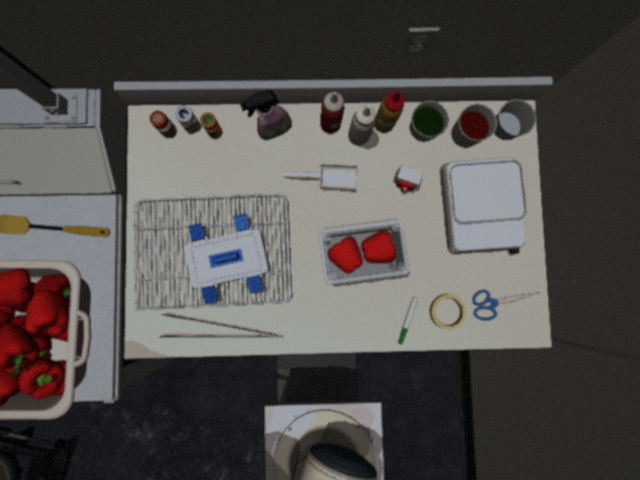

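The scene image shows the lid on the rack at about (370,172), with its blue grip at (369,170). The box of peppers is at (290,272). In the top image the lid is at (227,257) and the box at (365,251). The scoop (339,177), timer (408,179) and tape (447,310) are clear of the work.

```bash
cat > h.py <<'E'
import numpy as np, cv2
from scipy.ndimage import label
from rig import optics, read_state
def cam(n):
    c=optics.get_calibration(n); K=np.array([[c["fx"],0,c["cx"]],[0,c["fy"],c["cy"]],[0,0,1]])
    R=cv2.Rodrigues(c["rvec"])[0]; return K,c["dist"],R,c["tvec"]
def rays(n,uv):
    K,D,R,t=cam(n); u=cv2.undistortPoints(np.array(uv,float).reshape(-1,1,2),K,D).reshape(-1,2)
    return np.c_[u,np.ones(len(u))]
def at_depth(n,uv,d):
    K,D,R,t=cam(n); return (rays(n,uv)*np.array(d)[:,None]-t)@R
def at_z(n,uv,z):
    K,D,R,t=cam(n); r=rays(n,uv)@R; o=-R.T@t; return o+r*((z-o[2])/r[:,2])[:,None]
def proj(n,P):
    K,D,R,t=cam(n); return cv2.projectPoints(np.array(P,float).reshape(-1,1,3),cv2.Rodrigues(R)[0],t,K,D)[0].reshape(-1,2)
def blues(n,p,d,roi):
    h=cv2.cvtColor(p,cv2.COLOR_RGB2HSV); m=(h[...,0]>100)&(h[...,0]<125)&(h[...,1]>150)&(h[...,2]>50)
    k=np.zeros_like(m); x0,x1,y0,y1=roi; k[y0:y1,x0:x1]=1; L,N=label(m&k); out=[]
    for i in range(1,N+1):
        v,u=np.nonzero(L==i)
        if len(u)<20: continue
        P=at_depth(n,np.c_[u,v],d[v,u]); out.append((len(u),np.round([u.mean(),v.mean()],1),np.round(np.median(P,0),4)))
    return out
E
python3 - <<'E'
from h import *
for n,roi in (("top",(170,290,190,320)),("scene",(300,440,120,220))):
    p=np.load(f"pics/{n}0rgb.npy"); d=np.load(f"pics/{n}0.npy")
    for b in blues(n,p,d,roi): print(n,*b)
p=np.load("pics/top0rgb.npy"); d=np.load("pics/top0.npy")
a=cv2.resize(p[205:295,310:420],None,fx=7,fy=6.5,interpolation=cv2.INTER_CUBIC); cv2.imwrite("pics/boxtop.png",a[:,:,::-1])
p=np.load("pics/scene0rgb.npy")
a=cv2.resize(p[210:340,230:350],None,fx=4.5,fy=4.5,interpolation=cv2.INTER_CUBIC); cv2.imwrite("pics/boxsc.png",a[:,:,::-1])
# heights from depth
for n,uv in (("top",[(300,320),(270,180),(210,245),(240,270),(325,232),(400,225),(329,280),(405,275),(227,257)]),):
    uv=np.array(uv); print(np.round(at_depth(n,uv,d[uv[:,1],uv[:,0]]),3))
E
```

```text
top 168 [241.1 221.9] [0.6497 0.2107 0.0454]
top 174 [196.3 231.7] [0.6251 0.3321 0.0434]
top 306 [225.4 257.7] [0.5523 0.2535 0.0501]
top 180 [254.4 284. ] [0.4806 0.1764 0.0417]
top 184 [209.3 294.4] [0.4565 0.2978 0.0408]
scene 149 [346.6 141.7] [0.4562 0.2971 0.0388]
scene 163 [408.1 160.9] [0.6275 0.331  0.043 ]
scene 315 [368.9 170.2] [0.5576 0.2461 0.0438]
scene 162 [329.5 176.7] [0.4808 0.1747 0.0407]
scene 181 [392.5 197. ] [0.6511 0.209  0.0448]
[[ 0.378  0.056 -0.003]
 [ 0.775  0.134  0.001]
 [ 0.59   0.298  0.03 ]
 [ 0.519  0.216  0.035]
 [ 0.61  -0.014  0.11 ]
 [ 0.625 -0.21   0.111]
 [ 0.486 -0.022  0.107]
 [ 0.496 -0.241  0.001]
 [ 0.554  0.248  0.054]]
```

View pics/boxtop.png

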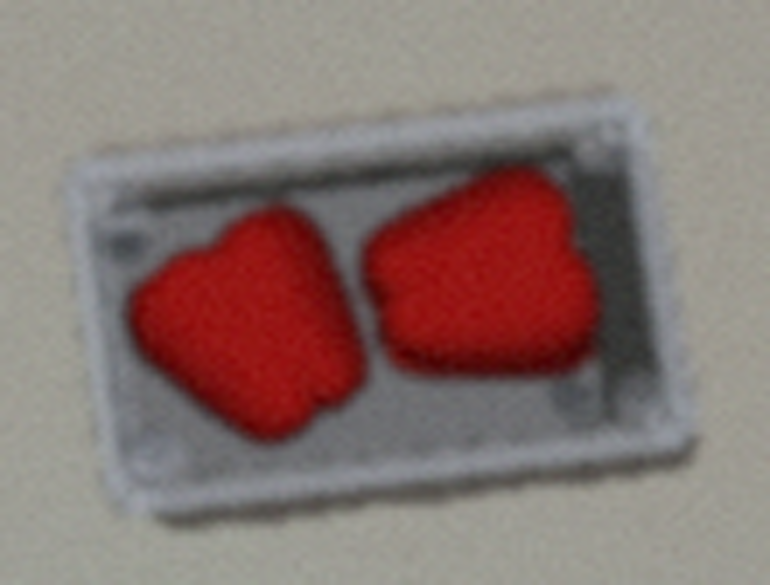

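View pics/boxsc.png

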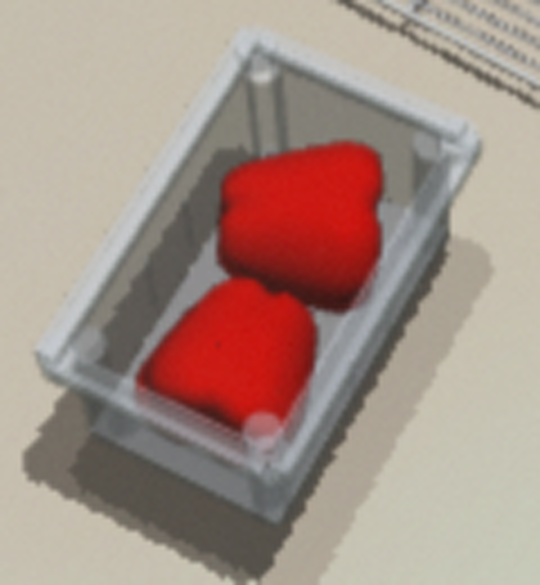

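The crops show the rim's corners clearly and all four are visible. In the top image they are near (321,230), (400,220), (409,272) and (328,283). I'll fit the rim from the depth of both cameras.

```bash
cat >> h.py <<'E'
from scipy.optimize import least_squares
CAM={"top":(300,430,205,300),"scene":(225,350,205,350)}
def rimpts(n,d,roi,z0=.1,z1=.118):
    x0,x1,y0,y1=roi; v,u=np.mgrid[y0:y1,x0:x1]; uv=np.c_[u.ravel(),v.ravel()]; dd=d[uv[:,1],uv[:,0]]
    P=at_depth(n,uv,dd); k=(P[:,2]>z0)&(P[:,2]<z1)&(dd>0); return P[k],uv[k]
def fitrect(P,hx,hy,x0):
    """robust fit of points lying on the band of a rim: outer half-sizes hx,hy, 15 mm wide"""
    def f(q):
        c,s=np.cos(q[2]),np.sin(q[2]); dx,dy=P[:,0]-q[0],P[:,1]-q[1]
        a=abs(c*dx+s*dy)-hx; b=abs(-s*dx+c*dy)-hy; m=np.maximum(a,b)
        return np.where(m>0,m,np.minimum(0,m+.015))*1000
    return least_squares(f,x0,loss="soft_l1",x_scale=[.01,.01,.05],diff_step=1e-4)
E
python3 - <<'E'
from h import *
for n in CAM:
    d=np.load(f"pics/{n}0.npy"); P,uv=rimpts(n,d,CAM[n]); 
    r=cv2.minAreaRect((P[:,:2]*1000).astype(np.float32)); s=fitrect(P,.072,.111,[.55,-.11,.12])
    print(n,len(P),r,s.x,s.cost,np.median(P[:,2]))
K=[(321,230),(400,220),(409,272),(328,283)]
Q=at_z("top",K,.11); print(Q.round(4),Q.mean(0)); 
K=[(284.5,218),(337,240.5),(290,317),(238.5,290.5)]
Q=at_z("scene",K,.11); print(Q.round(4),Q.mean(0)); 
E
```

```text
top 1669 ((558.0408935546875, -113.8175048828125), (144.3769989013672, 222.06179809570312), 6.170961856842041) [ 0.55764745 -0.11345721  0.10193631] 676.9163965683168 0.10967630321785217
scene 2181 ((558.0527954101562, -114.93488311767578), (147.80368041992188, 225.58233642578125), 6.045341491699219) [ 0.55902464 -0.11529928  0.1118146 ] 915.8449395348391 0.10872367613206281
[[ 0.6158 -0.0042  0.11  ]
 [ 0.6378 -0.2106  0.11  ]
 [ 0.5022 -0.2286  0.11  ]
 [ 0.4787 -0.0189  0.11  ]] [ 0.55862331 -0.11559203  0.11      ]
[[ 0.4835 -0.0225  0.11  ]
 [ 0.62   -0.0046  0.11  ]
 [ 0.6381 -0.2195  0.11  ]
 [ 0.5067 -0.2317  0.11  ]] [ 0.56207034 -0.11959166  0.11      ]
```

```bash
cat >> h.py <<'E'
def plan(target,yaw,n,claw,start=None):
    """n equal rows from the measured pose (or start=(pos,yaw)) to target; prints and returns the rows' end"""
    s=read_state()
    p,y=(s["eef_pos"],s["ee_rot"][2]) if start is None else start
    p=np.array(p,float); dy=(yaw-y+np.pi)%(2*np.pi)-np.pi; target=np.array(target); rows=[]
    for i in range(n):
        c,sn=np.cos(y),np.sin(y); R=np.array([[c,sn,0],[sn,-c,0],[0,0,-1]])
        st=np.round(R.T@((target-p)/(n-i)),4); a=round((y+dy*0+ ((yaw-y+np.pi)%(2*np.pi)-np.pi)/(n-i))-y,3)
        rows.append([[float(q) for q in st],[0,0,-float(a)],claw]); p=p+R@st; y+=a
    print(str(rows).replace(" ","")); return p,y
E
python3 - <<'E'
from h import *
s=plan([.5535,.2536,.15],1.769,12,1)
plan([.5535,.2536,.065],1.769,3,1,s)
E
```

```text
[[[-0.0397,-0.0205,0.0053],[0,0,0.094],1],[[-0.0415,-0.0167,0.0053],[0,0,0.094],1],[[-0.0429,-0.0127,0.0053],[0,0,0.094],1],[[-0.0439,-0.0086,0.0053],[0,0,0.094],1],[[-0.0445,-0.0045,0.0053],[0,0,0.094],1],[[-0.0447,-0.0003,0.0053],[0,0,0.094],1],[[-0.0445,0.0039,0.0053],[0,0,0.094],1],[[-0.0439,0.0081,0.0053],[0,0,0.095],1],[[-0.043,0.0122,0.0052],[0,0,0.094],1],[[-0.0416,0.0162,0.0053],[0,0,0.095],1],[[-0.0399,0.0201,0.0052],[0,0,0.094],1],[[-0.0379,0.0237,0.0053],[0,0,0.095],1]]
[[[-0.0,0.0,0.0283],[0,0,-0.0],1],[[-0.0,0.0,0.0283],[0,0,-0.0],1],[[-0.0,0.0,0.0284],[0,0,-0.0],1]]
```

apply_moves(
  moves=[
    [[-0.0397,-0.0205,0.005],[0,0,0.094],1],
    [[-0.0415,-0.0167,0.005],[0,0,0.094],1],
    [[-0.0429,-0.0127,0.005],[0,0,0.094],1],
    [[-0.0439,-0.0086,0.005],[0,0,0.094],1],
    [[-0.0445,-0.0045,0.005],[0,0,0.094],1],
    [[-0.0447,-0.0003,0.005],[0,0,0.094],1],
    [[-0.0445,0.0039,0.005],[0,0,0.094],1],
    [[-0.0439,0.0081,0.005],[0,0,0.095],1],
  ],
)

```text
time: 1.1
eef_pos: [0.4199, 0.3704, 0.1736]
ee_rot: [-3.141, 0.0, 2.144]
contact_force: [0.0, 0.4, 0.5]
finger_gap: 0.999
grasp_force: 0.0
```

apply_moves(
  moves=[
    [[-0.043,0.0122,0.005],[0,0,0.094],1],
    [[-0.0416,0.0162,0.005],[0,0,0.095],1],
    [[-0.0399,0.0201,0.005],[0,0,0.094],1],
    [[-0.0379,0.0237,0.005],[0,0,0.095],1],
    [[0,0,0],[0,0,0],1],
    [[0,0,0],[0,0,0],1],
  ],
)

```text
time: 1.85
eef_pos: [0.5531, 0.254, 0.1536]
ee_rot: [-3.141, -0.0, 1.769]
contact_force: [-0.2, 0.4, -0.8]
finger_gap: 0.999
grasp_force: 0.0
```

apply_moves(
  moves=[
    [[0,0,0.035],[0,0,0],1],
    [[0,0,0.035],[0,0,0],1],
    [[0,0,0.025],[0,0,0],1],
    [[0,0,0.012],[0,0,0],1],
    [[0,0,0.004],[0,0,0],1],
    [[0,0,0.002],[0,0,0],1],
    [[0,0,0],[0,0,0],1],
  ],
)

```text
time: 2.72
eef_pos: [0.5539, 0.2541, 0.0416]
ee_rot: [3.141, -0.0, 1.769]
contact_force: [-0.4, -0.1, 0.2]
finger_gap: 0.999
grasp_force: 0.0
```

apply_moves(
  moves=[
    [[0,0,0.001],[0,0,0],1],
    [[0,0,0],[0,0,0],1],
  ],
)

```text
time: 2.98
eef_pos: [0.5537, 0.254, 0.0402]
ee_rot: [3.141, -0.0, 1.769]
contact_force: [0.8, 0.3, 0.3]
finger_gap: 1.0
grasp_force: 0.0
```

apply_moves(
  moves=[
    [[0,0,0.0015],[0,0,0],1],
    [[0,0,0.0015],[0,0,0],1],
    [[0,0,0],[0,0,0],1],
    [[0,0,0],[0,0,0],0.0],
    [[0,0,0],[0,0,0],0.0],
    [[0,0,0],[0,0,0],0.0],
    [[0,0,0],[0,0,0],0.0],
    [[0,0,0],[0,0,0],0.0],
  ],
)

```text
time: 3.98
eef_pos: [0.5536, 0.254, 0.0369]
ee_rot: [3.142, 0.0, 1.769]
contact_force: [-0.6, 0.5, -0.6]
finger_gap: 0.48
grasp_force: 0.0
```

apply_moves(
  moves=[
    [[0,0,0],[0,0,0],0.0],
    [[0,0,0],[0,0,0],0.0],
  ],
)

```text
time: 4.22
eef_pos: [0.5536, 0.254, 0.0369]
ee_rot: [3.142, -0.0, 1.769]
contact_force: [-0.0, 0.1, -0.2]
finger_gap: 0.266
grasp_force: 0.0
```

apply_moves(
  moves=[
    [[0,0,0],[0,0,0],0.0],
    [[0,0,0],[0,0,0],0.0],
    [[0,0,-0.005],[0,0,0],0.0],
    [[0,0,-0.02],[0,0,0],0.0],
    [[0,0,-0.04],[0,0,0],0.0],
    [[0,0,-0.05],[0,0,0],0.0],
    [[0,0,-0.03],[0,0,0],0.0],
    [[0,0,0],[0,0,0],0.0],
  ],
)

```text
time: 5.22
eef_pos: [0.5547, 0.2543, 0.1841]
ee_rot: [3.137, -0.001, 1.769]
contact_force: [-0.4, 0.6, -3.9]
finger_gap: 0.197
grasp_force: 30.0
```

```bash
python3 - <<'E'
from h import *
s=plan([.5582,-.1143,.18],1.677,10,0)
E
```

```text
[[[-0.0362,-0.0069,0.0004],[0,0,0.009],0],[[-0.0363,-0.0066,0.0004],[0,0,0.009],0],[[-0.0363,-0.0062,0.0004],[0,0,0.009],0],[[-0.0364,-0.0059,0.0004],[0,0,0.009],0],[[-0.0364,-0.0056,0.0004],[0,0,0.009],0],[[-0.0365,-0.0053,0.0004],[0,0,0.009],0],[[-0.0365,-0.0049,0.0004],[0,0,0.009],0],[[-0.0366,-0.0046,0.0004],[0,0,0.01],0],[[-0.0366,-0.0043,0.0004],[0,0,0.009],0],[[-0.0367,-0.0039,0.0005],[0,0,0.01],0]]
```

apply_moves(
  moves=[
    [[-0.018,-0.0035,0],[0,0,0.0045],0],
    [[-0.0362,-0.0069,0],[0,0,0.009],0],
    [[-0.0363,-0.0066,0],[0,0,0.009],0],
    [[-0.0363,-0.0062,0],[0,0,0.009],0],
    [[-0.0364,-0.0059,0],[0,0,0.009],0],
    [[-0.0364,-0.0056,0],[0,0,0.009],0],
    [[-0.0365,-0.0053,0],[0,0,0.009],0],
    [[-0.0365,-0.0049,0],[0,0,0.009],0],
  ],
)

```text
time: 6.22
eef_pos: [0.5536, -0.0243, 0.1802]
ee_rot: [-3.139, -0.001, 1.7]
contact_force: [-0.2, 0.2, -3.5]
finger_gap: 0.196
grasp_force: 30.0
```

apply_moves(
  moves=[
    [[-0.0366,-0.0046,0],[0,0,0.01],0],
    [[-0.0366,-0.0043,0],[0,0,0.01],0],
    [[-0.0185,-0.002,0],[0,0,0.0055],0],
    [[0,0,0.02],[0,0,0],0],
    [[0,0,0],[0,0,0],0],
    [[0,0,0],[0,0,0],0],
  ],
)

```text
time: 6.98
eef_pos: [0.5553, -0.1144, 0.1619]
ee_rot: [-3.141, -0.0, 1.676]
contact_force: [0.2, 0.1, -4.2]
finger_gap: 0.191
grasp_force: 30.0
```

```bash
python3 - <<'E'
from h import *
for n,roi in (("top",(290,440,180,330)),("scene",(190,380,150,350))):
    p,d=optics.grab_frame(n); np.save(f"pics/{n}1.npy",d); np.save(f"pics/{n}1rgb.npy",p)
    for b in blues(n,p,d,roi): print(n,*b)
    P,uv=rimpts(n,d,CAM[n],.095,.115); r=cv2.minAreaRect((P[:,:2]*1000).astype(np.float32)); print(len(P),r)
    cv2.imwrite(f"pics/{n}1.png",p[:,:,::-1])
    x0,x1,y0,y1=roi; p=p[y0:y1,x0:x1]
    cv2.imwrite(f"pics/{n}1c.png",cv2.resize(p,None,fx=3,fy=3,interpolation=cv2.INTER_CUBIC)[:,:,::-1])
print(read_state())
E
```

```text
top 200 [336.8 219.2] [ 0.6352 -0.0419  0.1685]
top 92 [398.  286.7] [ 0.4649 -0.189   0.1653]
223 ((557.6749877929688, -110.89664459228516), (144.07147216796875, 216.27622985839844), 6.248787879943848)
scene 255 [334.1 244.7] [ 0.6364 -0.0435  0.1679]
scene 195 [235.8 256.4] [ 0.472  -0.1858  0.1662]
scene 51 [280.5 257.1] [ 0.5598 -0.139   0.1789]
scene 68 [279.1 265. ] [ 0.5645 -0.1502  0.1595]
scene 271 [307.3 289.9] [ 0.6499 -0.1678  0.1703]
1020 ((560.9706420898438, -134.097900390625), (145.3916015625, 187.46702575683594), 6.385935306549072)
{'time': 7.075, 'joints': array([-3.08383342e-01,  4.68896996e-01,  1.55391747e+00,  1.17425732e-05,
        1.11827467e+00, -4.13925223e-01]), 'joint_vel': array([ 0.00071564, -0.00113075, -0.00252019, -0.00026568, -0.00211218,
       -0.00093372]), 'joint_efforts': array([-2.18847748e-01, -8.18531585e+01, -3.39236319e+01,  5.24413493e-02,
        9.26257507e-02, -1.21397657e-03]), 'eef_pos': array([ 0.55564658, -0.11444422,  0.16236584]), 'ee_rot': array([3.14112741e+00, 1.92846276e-04, 1.67633303e+00]), 'contact_force': array([-0.59578334, -0.73592551, -4.57976559]), 'wrist_torque': array([-0.10006483,  0.0085854 , -0.02603467]), 'grasp_force': 29.999097883701324, 'finger_gap': 0.1952208707196436}
```

View pics/scene1c.png

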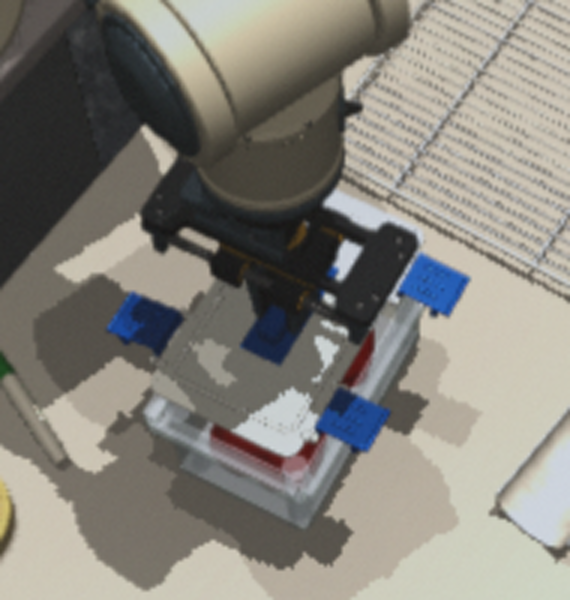

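The scene crop shows the lid level over the box with its clips open. The blue flaps are at (435,285), (353,418) and (145,320) in the crop. The flap centroids put the lid about 1.8 mm short in x, so I'll correct that and lower.

apply_moves(
  moves=[
    [[0,0.0018,0.01],[0,0,0],0],
    [[0,0,0.012],[0,0,0],0],
    [[0,0,0.008],[0,0,0],0],
    [[0,0,0.002],[0,0,0],0],
    [[0,0,0.002],[0,0,0],0],
    [[0,0,0.001],[0,0,0],0],
  ],
)

```text
time: 7.82
eef_pos: [0.5573, -0.1146, 0.127]
ee_rot: [3.141, 0.0, 1.676]
contact_force: [-1.1, 0.5, -3.2]
finger_gap: 0.199
grasp_force: 30.0
```

apply_moves(
  moves=[
    [[0,0,0.001],[0,0,0],0],
    [[0,0,0.001],[0,0,0],0],
    [[0,0,0.001],[0,0,0],0],
  ],
)

```text
time: 8.2
eef_pos: [0.5573, -0.1145, 0.1239]
ee_rot: [3.141, 0.0, 1.676]
contact_force: [0.3, 0.4, -3.7]
finger_gap: 0.194
grasp_force: 30.0
```

apply_moves(
  moves=[
    [[0,0,0.001],[0,0,0],0],
    [[0,0,0.001],[0,0,0],0],
    [[0,0,0.001],[0,0,0],0],
  ],
)

```text
time: 8.57
eef_pos: [0.5574, -0.1147, 0.1211]
ee_rot: [3.141, 0.0, 1.676]
contact_force: [0.1, -2.4, 6.3]
finger_gap: 0.195
grasp_force: 30.0
```

apply_moves(
  moves=[
    [[0,0,0.001],[0,0,0],0],
    [[0,0,0.001],[0,0,0],0],
  ],
)

```text
time: 8.82
eef_pos: [0.5576, -0.1148, 0.1202]
ee_rot: [3.14, 0.001, 1.676]
contact_force: [-9.6, -1.3, 34.5]
finger_gap: 0.194
grasp_force: 30.0
```

apply_moves(
  moves=[
    [[0,0,-0.001],[0,0,0],0],
    [[0,0,0],[0,0,0],0],
  ],
)

```text
time: 9.07
eef_pos: [0.5575, -0.1148, 0.1207]
ee_rot: [3.141, 0.001, 1.676]
contact_force: [-3.9, -1.7, 12.1]
finger_gap: 0.192
grasp_force: 30.0
```

```bash
python3 - <<'E'
from h import *
# plate height initially, lid frame grid pts away from grip
c,s=np.cos(.198),np.sin(.198)
G=np.array([(x,y) for x in np.arange(-.045,.046,.003) for y in np.arange(-.09,.091,.003) if abs(x)>.02 or abs(y)>.05])
def ht(n,d,ctr,yaw,z0):
    c,s=np.cos(yaw),np.sin(yaw); W=np.c_[ctr[0]+c*G[:,0]-s*G[:,1],ctr[1]+s*G[:,0]+c*G[:,1],np.full(len(G),z0)]
    uv=proj(n,W).round().astype(int); P=at_depth(n,uv,d[uv[:,1],uv[:,0]]); k=abs(P[:,2]-z0)<.012
    z=P[k,2]; g=G[k]; A=np.c_[np.ones(len(g)),g]; w=np.linalg.lstsq(A,z,rcond=None)[0]
    return k.sum(),np.median(z).round(4),w.round(4)
for n in CAM:
    print(n,"init",ht(n,np.load(f"pics/{n}0.npy"),(.5535,.2536),.198,.033))
    p,d=optics.grab_frame(n); print(n,"held",ht(n,np.load(f"pics/{n}1.npy"),(.5567,-.1147),.106,.158), "now",ht(n,d,(.558,-.1147),.106,.116))
print(read_state()["contact_force"],read_state()["wrist_torque"],read_state()["eef_pos"])
E
```

```text
top init (np.int64(1454), np.float64(0.0324), array([0.0325, 0.0029, 0.0001]))
top held (np.int64(369), np.float64(0.1576), array([0.1564, 0.0016, 0.0169])) now (np.int64(359), np.float64(0.1184), array([ 0.1159, -0.0093,  0.036 ]))
scene init (np.int64(1455), np.float64(0.0316), array([ 0.0316,  0.0035, -0.0015]))
scene held (np.int64(796), np.float64(0.1573), array([ 0.1573, -0.0005,  0.0013])) now (np.int64(806), np.float64(0.1144), array([ 0.1157, -0.0032,  0.0255]))
[-3.05841816 -2.46756273 12.15483074] [-0.38265786  0.78282042  0.01163725] [ 0.55750978 -0.11480108  0.12068745]
```

```bash
python3 - <<'E'
from h import *
p,d=optics.grab_frame("scene"); np.save("pics/s2.npy",d)
for b in blues("scene",p,d,(190,380,150,350)): print(*b)
cv2.imwrite("pics/s2.png",cv2.resize(p[225:335,225:355],None,fx=5,fy=5,interpolation=cv2.INTER_CUBIC)[:,:,::-1])
E
```

```text
245 [334.4 253.5] [ 0.6383 -0.0443  0.1285]
148 [237.3 264.9] [ 0.4709 -0.1872  0.1225]
46 [282.2 266.3] [ 0.5619 -0.1403  0.1366]
64 [281.1 273.9] [ 0.5659 -0.1496  0.117 ]
263 [308.3 298.5] [ 0.6512 -0.168   0.127 ]
```

View pics/s2.png

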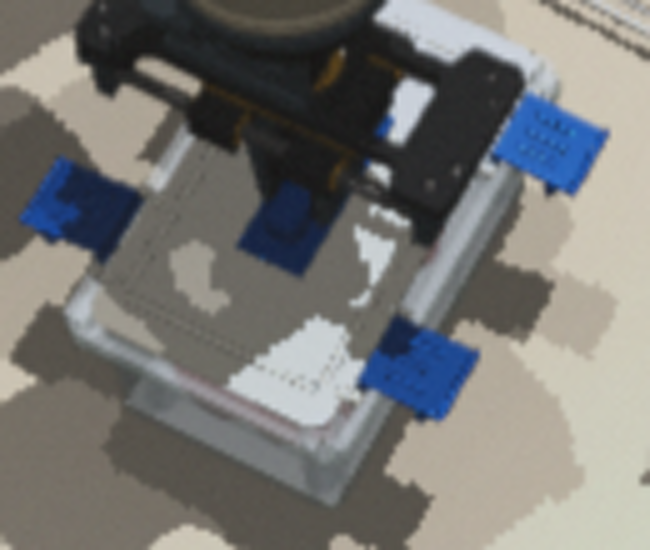

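The crop shows the lid in the mouth with its +y end slightly high, near (520,110) to (560,180) in the crop. The lateral force points to -x and -y, so I'll ease the lid that way.

apply_moves(
  moves=[
    [[-0.0005,-0.0005,0],[0,0,0],0],
    [[-0.0005,0,0],[0,0,0],0],
    [[0,0,0],[0,0,0],0],
  ],
)

```text
time: 9.6
eef_pos: [0.5575, -0.115, 0.1206]
ee_rot: [3.14, -0.0, 1.676]
contact_force: [-0.7, 6.2, 11.1]
finger_gap: 0.192
grasp_force: 30.0
```

apply_moves(
  moves=[
    [[-0.0005,0,0],[0,0,0],0],
    [[-0.0005,0,0.0],[0,0,0],0],
    [[0,0,0],[0,0,0],0],
  ],
)

```text
time: 9.98
eef_pos: [0.5571, -0.1164, 0.12]
ee_rot: [3.141, -0.0, 1.676]
contact_force: [0.4, 3.7, 3.0]
finger_gap: 0.194
grasp_force: 30.0
```

apply_moves(
  moves=[
    [[0,0,0.0005],[0,0,0],0],
    [[0,0,0.0005],[0,0,0],0],
    [[0,0,0],[0,0,0],0],
  ],
)

```text
time: 10.35
eef_pos: [0.557, -0.1166, 0.1191]
ee_rot: [3.141, 0.0, 1.676]
contact_force: [-0.6, 4.5, 8.1]
finger_gap: 0.195
grasp_force: 30.0
```

```bash
python3 - <<'E'
from h import *
p,d=optics.grab_frame("scene")
for b in blues("scene",p,d,(190,380,150,350)): print(*b)
E
```

```text
241 [333.7 254.5] [ 0.6379 -0.0458  0.1249]
187 [238.4 266. ] [ 0.4735 -0.1881  0.1231]
45 [281.7 266.9] [ 0.5622 -0.1402  0.136 ]
63 [280.4 274.4] [ 0.5656 -0.1514  0.1165]
257 [307.7 299. ] [ 0.6509 -0.1693  0.1273]
```

The lid is level again: flap heights match the held pose, and TCP z is 0.119. I'll release it, lift, and turn a quarter.

apply_moves(
  moves=[
    [[0,0,0],[0,0,0],0.5],
    [[0,0,0],[0,0,0],0.5],
    [[0,0,0],[0,0,0],0.5],
    [[0,0,-0.01],[0,0,0],0.5],
    [[0,0,-0.03],[0,0,0],0.5],
    [[0,0,-0.05],[0,0,0],0],
    [[0,0,0],[0,0,0.1745],0],
    [[0,0,0],[0,0,0.1745],0],
  ],
)

```text
time: 11.4
eef_pos: [0.5573, -0.1167, 0.2103]
ee_rot: [3.14, 0.0, 1.321]
contact_force: [-0.7, -0.2, 0.4]
finger_gap: 0.202
grasp_force: 0.0
```

apply_moves(
  moves=[
    [[0,0,0],[0,0,0.1745],0],
    [[0,0,0],[0,0,0.1745],0],
    [[0,0,0],[0,0,0.1745],0],
    [[0,0,0],[0,0,0.1745],0],
    [[0,0,0],[0,0,0.1745],0],
    [[0,0,0],[0,0,0.1745],0],
    [[0,0,0],[0,0,0.1745],0],
    [[0,0,0],[0,0,0],0],
  ],
)

```text
time: 12.4
eef_pos: [0.557, -0.1166, 0.2095]
ee_rot: [3.141, -0.0, 0.106]
contact_force: [-0.2, 0.3, -0.4]
finger_gap: 0.003
grasp_force: 0.0
```

```bash
cat >> h.py <<'E'
C=np.array([.557,-.116]); YB=.106
def L(x,y,z,C=C):
    c,s=np.cos(YB),np.sin(YB); return [C[0]+c*x-s*y,C[1]+s*x+c*y,z]
E
python3 - <<'E'
from h import *
p,d=optics.grab_frame("scene")
for b in blues("scene",p,d,(190,380,150,350)): print(*b)
print(read_state()["eef_pos"],read_state()["ee_rot"],read_state()["contact_force"],read_state()["finger_gap"])
s=plan(L(-.1147,.062,.2),YB,4,0); plan(L(-.1147,.062,.15),YB,2,0,s)
E
```

```text
237 [333.9 254.5] [ 0.6379 -0.046   0.125 ]
160 [237.2 264.8] [ 0.4705 -0.1867  0.123 ]
264 [307.5 298.7] [ 0.65   -0.1693  0.1278]
[ 0.55702367 -0.11659583  0.20939716] [ 3.14138694e+00 -4.26503934e-04  1.09271785e-01] [0.10091522 0.28226953 0.30391077] 0.003974037410795349
[[[-0.0286,-0.0157,0.0023],[0,0,0.001],0],[[-0.0286,-0.0157,0.0024],[0,0,0.001],0],[[-0.0287,-0.0157,0.0023],[0,0,0.001],0],[[-0.0286,-0.0157,0.0024],[0,0,0.0],0]]
[[[-0.0,0.0,0.025],[0,0,0.0],0],[[-0.0,0.0,0.025],[0,0,0.0],0]]
```

apply_moves(
  moves=[
    [[-0.0286,-0.0157,0.002],[0,0,0],0],
    [[-0.0286,-0.0157,0.002],[0,0,0],0],
    [[-0.0287,-0.0157,0.002],[0,0,0],0],
    [[-0.0286,-0.0157,0.003],[0,0,0],0],
    [[0,0,0.025],[0,0,0],0],
    [[0,0,0.025],[0,0,0],0],
    [[0,0,0.01],[0,0,0],0],
    [[0,0,0.01],[0,0,0],0],
  ],
)

```text
time: 13.45
eef_pos: [0.4368, -0.0663, 0.1299]
ee_rot: [3.141, -0.0, 0.107]
contact_force: [0.4, 0.1, -0.2]
finger_gap: 0.004
grasp_force: 0.0
```

apply_moves(
  moves=[
    [[0,0,0.01],[0,0,0],0],
    [[0,0,0.01],[0,0,0],0],
    [[0,0,0.01],[0,0,0],0],
  ],
)

```text
time: 13.82
eef_pos: [0.4366, -0.0662, 0.0994]
ee_rot: [3.141, -0.0, 0.105]
contact_force: [-0.8, -0.8, 1.3]
finger_gap: 0.008
grasp_force: 0.3
```

apply_moves(
  moves=[
    [[0,0,0.01],[0,0,0],0],
    [[0,0,0.01],[0,0,0],0],
    [[0,0,0.01],[0,0,0],0],
    [[0.002,0,0],[0,0,0],0],
    [[0.002,0,0],[0,0,0],0],
  ],
)

```text
time: 14.45
eef_pos: [0.4401, -0.0656, 0.0699]
ee_rot: [-3.141, 0.001, 0.105]
contact_force: [-2.6, 0.9, -1.4]
finger_gap: 0.001
grasp_force: 1.2
```

```bash
python3 - <<'E'
from h import *
p,d=optics.grab_frame("scene")
for b in blues("scene",p,d,(190,380,150,350)): print(*b)
cv2.imwrite("pics/s3.png",cv2.resize(p[190:330,200:360],None,fx=4,fy=4,interpolation=cv2.INTER_CUBIC)[:,:,::-1])
E
```

```text
51 [274.9 226.6] [ 0.4833 -0.0585  0.1216]
419 [287.6 261.9] [ 0.5638 -0.1205  0.1318]
240 [334.6 255.2] [ 0.6403 -0.0461  0.1248]
254 [240.4 266.3] [ 0.48   -0.1872  0.1255]
267 [307.8 299.2] [ 0.6514 -0.1694  0.1276]
```

View pics/s3.png

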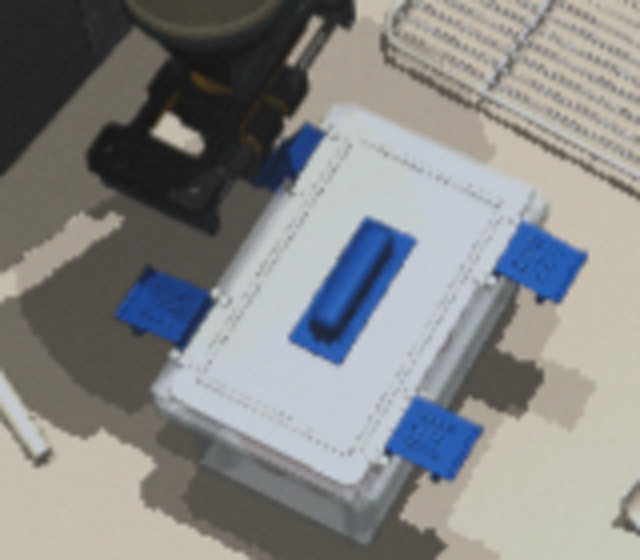

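The crop shows the lid flat on the box, with the front-left clip folded down at (295,155) in the crop and the other three open. I'll push the front-left clip inward.

apply_moves(
  moves=[
    [[0.002,0,0],[0,0,0],0],
    [[0.002,0,0],[0,0,0],0],
    [[0.001,0,0],[0,0,0],0],
  ],
)

```text
time: 14.88
eef_pos: [0.4451, -0.0652, 0.0699]
ee_rot: [-3.142, 0.001, 0.106]
contact_force: [-5.8, -2.8, -3.1]
finger_gap: 0.003
grasp_force: 2.8
```

apply_moves(
  moves=[
    [[0.001,0,0],[0,0,0],0],
    [[0.001,0,0],[0,0,0],0],
  ],
)

```text
time: 15.12
eef_pos: [0.4462, -0.0649, 0.0696]
ee_rot: [-3.141, 0.002, 0.106]
contact_force: [-6.7, -3.8, -4.0]
finger_gap: 0.005
grasp_force: 3.8
```

apply_moves(
  moves=[
    [[0.001,0,0],[0,0,0],0],
    [[0.001,0,0],[0,0,0],0],
  ],
)

```text
time: 15.38
eef_pos: [0.4481, -0.0647, 0.0696]
ee_rot: [-3.141, 0.002, 0.105]
contact_force: [-6.7, -4.7, -4.0]
finger_gap: 0.003
grasp_force: 3.9
```

apply_moves(
  moves=[
    [[0.001,0,0],[0,0,0],0],
    [[0.001,0,0],[0,0,0],0],
  ],
)

```text
time: 15.62
eef_pos: [0.4502, -0.0645, 0.0696]
ee_rot: [-3.141, 0.002, 0.105]
contact_force: [-7.2, -4.3, -4.6]
finger_gap: 0.005
grasp_force: 3.6
```

apply_moves(
  moves=[
    [[0.001,0,0],[0,0,0],0],
    [[0,0,0],[0,0,0],0],
  ],
)

```text
time: 15.88
eef_pos: [0.4513, -0.0644, 0.0696]
ee_rot: [-3.141, 0.002, 0.105]
contact_force: [-6.4, -2.1, -5.0]
finger_gap: 0.008
grasp_force: 3.3
```

apply_moves(
  moves=[
    [[0.001,0,0],[0,0,0],0],
    [[0,0,0],[0,0,0],0],
  ],
)

```text
time: 16.12
eef_pos: [0.4535, -0.0644, 0.0699]
ee_rot: [3.142, -0.0, 0.105]
contact_force: [0.4, 0.1, 0.3]
finger_gap: 0.004
grasp_force: 0.0
```

The clip snapped and the force fell to 0. Next is back_right.

```bash
python3 - <<'E'
from h import *
s=plan(L(-.115,.062,.075),YB,1,0);s=plan(L(-.115,.062,.19),YB,3,0,s); s=plan(L(.1155,-.062,.19),YB,5,0,s); s=plan(L(.1155,-.062,.13),YB,2,0,s);plan(L(.1155,-.062,.07),YB,6,0,s)
E
```

```text
[[[-0.0176,0.0003,-0.0051],[0,0,-0.001],0]]
[[[0.0,-0.0,-0.0383],[0,0,0.0],0],[[0.0,-0.0,-0.0383],[0,0,0.0],0],[[0.0,-0.0,-0.0384],[0,0,0.0],0]]
[[[0.0461,0.0248,0.0],[0,0,0.0],0],[[0.0461,0.0248,0.0],[0,0,0.0],0],[[0.0461,0.0248,0.0],[0,0,0.0],0],[[0.0461,0.0248,0.0],[0,0,0.0],0],[[0.0461,0.0248,0.0],[0,0,0.0],0]]
[[[-0.0,0.0,0.03],[0,0,0.0],0],[[-0.0,0.0,0.03],[0,0,0.0],0]]
[[[-0.0,0.0,0.01],[0,0,0.0],0],[[-0.0,0.0,0.01],[0,0,0.0],0],[[-0.0,0.0,0.01],[0,0,0.0],0],[[-0.0,0.0,0.01],[0,0,0.0],0],[[-0.0,0.0,0.01],[0,0,0.0],0],[[-0.0,0.0,0.01],[0,0,0.0],0]]
```

apply_moves(
  moves=[
    [[-0.0176,0,0],[0,0,0],0],
    [[0,0,-0.04],[0,0,0],0],
    [[0,0,-0.04],[0,0,0],0],
    [[0,0,-0.04],[0,0,0],0],
    [[0,0,0],[0,0,0],0],
    [[0.0461,0.0248,0],[0,0,0],0],
    [[0.0461,0.0248,0],[0,0,0],0],
    [[0.0461,0.0248,0],[0,0,0],0],
  ],
)

```text
time: 17.12
eef_pos: [0.5828, -0.1262, 0.1893]
ee_rot: [-3.141, -0.0, 0.105]
contact_force: [-0.7, -0.2, 0.8]
finger_gap: 0.004
grasp_force: 0.0
```

apply_moves(
  moves=[
    [[0.0461,0.0248,0],[0,0,0],0],
    [[0.0461,0.0248,0],[0,0,0],0],
    [[0,0,0],[0,0,0],0],
    [[0,0,0.03],[0,0,0],0],
    [[0,0,0.025],[0,0,0],0],
    [[0,0,0],[0,0,0],0],
  ],
)

```text
time: 17.88
eef_pos: [0.6764, -0.1646, 0.1327]
ee_rot: [-3.14, 0.004, 0.105]
contact_force: [-0.2, -0.2, 0.6]
finger_gap: 0.0
grasp_force: 0.0
```

```bash
python3 - <<'E'
from h import *
p,d=optics.grab_frame("scene")
for b in blues("scene",p,d,(190,380,150,350)): print(*b)
p,d=optics.grab_frame("top")
for b in blues("top",p,d,(290,440,180,330)): print(*b)
s=plan(L(.1155,-.062,.135),YB,1,0)
E
```

```text
72 [238.8 266.5] [ 0.4758 -0.1894  0.1234]
155 [284. 269.] [ 0.5669 -0.1377  0.1246]
23 [245.8 266.8] [ 0.4922 -0.1821  0.1271]
95 [305.1 301.1] [ 0.6475 -0.1771  0.128 ]
183 [336.7 220.1] [ 0.6388 -0.0449  0.1259]
88 [385.2 218. ] [ 0.6412 -0.169   0.1282]
55 [344.1 282. ] [ 0.4803 -0.0595  0.1179]
[[[0.0003,0.0003,0.0004],[0,0,-0.001],0]]
```

apply_moves(
  moves=[
    [[0,0,0.01],[0,0,0],0],
    [[0,0,0.01],[0,0,0],0],
    [[0,0,0.01],[0,0,0],0],
    [[0,0,0.01],[0,0,0],0],
    [[0,0,0.01],[0,0,0],0],
    [[0,0,0.012],[0,0,0],0],
    [[-0.002,0,0],[0,0,0],0],
    [[-0.002,0,0],[0,0,0],0],
  ],
)

```text
time: 18.98
eef_pos: [0.6743, -0.1658, 0.0731]
ee_rot: [3.141, -0.0, 0.105]
contact_force: [1.2, 1.2, -1.4]
finger_gap: 0.003
grasp_force: 0.7
```

apply_moves(
  moves=[
    [[-0.002,0,0],[0,0,0],0],
    [[-0.001,0,0],[0,0,0],0],
    [[-0.001,0,0],[0,0,0],0],
  ],
)

```text
time: 19.35
eef_pos: [0.6712, -0.1661, 0.0734]
ee_rot: [3.141, -0.002, 0.105]
contact_force: [6.9, 0.6, -3.9]
finger_gap: 0.002
grasp_force: 3.4
```

apply_moves(
  moves=[
    [[-0.001,0,0],[0,0,0],0],
    [[-0.001,0,0],[0,0,0],0],
  ],
)

```text
time: 19.6
eef_pos: [0.6693, -0.1663, 0.0734]
ee_rot: [3.141, -0.002, 0.105]
contact_force: [8.4, 1.7, -4.5]
finger_gap: 0.008
grasp_force: 3.8
```

apply_moves(
  moves=[
    [[-0.001,0,0],[0,0,0],0],
    [[-0.001,0,0],[0,0,0],0],
  ],
)

```text
time: 19.85
eef_pos: [0.6675, -0.1665, 0.0736]
ee_rot: [3.141, -0.003, 0.105]
contact_force: [9.0, 4.1, -3.7]
finger_gap: 0.004
grasp_force: 4.3
```

apply_moves(
  moves=[
    [[-0.001,0,0],[0,0,0],0],
    [[-0.001,0,0],[0,0,0],0],
  ],
)

```text
time: 20.1
eef_pos: [0.6656, -0.1667, 0.0736]
ee_rot: [3.141, -0.003, 0.105]
contact_force: [9.0, 2.4, -2.3]
finger_gap: 0.006
grasp_force: 4.2
```

apply_moves(
  moves=[
    [[-0.001,0,0],[0,0,0],0],
    [[-0.001,0,0],[0,0,0],0],
  ],
)

```text
time: 20.35
eef_pos: [0.6635, -0.1669, 0.0735]
ee_rot: [3.141, -0.003, 0.105]
contact_force: [6.9, 1.6, -4.2]
finger_gap: 0.003
grasp_force: 3.8
```

apply_moves(
  moves=[
    [[-0.001,0,0],[0,0,0],0],
    [[0,0,0],[0,0,0],0],
  ],
)

```text
time: 20.6
eef_pos: [0.6621, -0.167, 0.0734]
ee_rot: [3.141, -0.002, 0.105]
contact_force: [6.8, 1.3, -4.4]
finger_gap: 0.001
grasp_force: 3.3
```

apply_moves(
  moves=[
    [[-0.001,0,0],[0,0,0],0],
    [[0,0,0],[0,0,0],0],
  ],
)

```text
time: 20.85
eef_pos: [0.661, -0.1672, 0.0733]
ee_rot: [3.141, -0.002, 0.105]
contact_force: [3.4, 0.8, -4.0]
finger_gap: 0.005
grasp_force: 2.4
```

apply_moves(
  moves=[
    [[-0.0005,0,0],[0,0,0],0],
    [[0,0,0],[0,0,0],0],
  ],
)

```text
time: 21.1
eef_pos: [0.6599, -0.1673, 0.0732]
ee_rot: [3.141, -0.001, 0.105]
contact_force: [2.4, 0.2, -0.3]
finger_gap: 0.002
grasp_force: 1.3
```

apply_moves(
  moves=[
    [[-0.0005,0,0],[0,0,0],0],
    [[0,0,0],[0,0,0],0],
  ],
)

```text
time: 21.35
eef_pos: [0.6597, -0.1674, 0.0732]
ee_rot: [3.141, -0.001, 0.105]
contact_force: [5.2, -0.4, -0.2]
finger_gap: 0.003
grasp_force: 2.5
```

```bash
python3 - <<'E'
from h import *
s=plan(L(.1155,-.062,.075),YB,1,0);s=plan(L(.1155,-.062,.19),YB,3,0,s); s=plan(L(.1155,.062,.19),YB,3,0,s);plan(L(.1155,.062,.07),YB,1,0,s)
E
```

```text
[[[0.0188,0.0001,-0.0018],[0,0,-0.001],0]]
[[[0.0,-0.0,-0.0383],[0,0,0.0],0],[[0.0,-0.0,-0.0383],[0,0,0.0],0],[[0.0,-0.0,-0.0384],[0,0,0.0],0]]
[[[0.0,-0.0413,0.0],[0,0,0.0],0],[[0.0,-0.0414,0.0],[0,0,0.0],0],[[0.0001,-0.0413,0.0],[0,0,0.0],0]]
[[[-0.0,-0.0,0.12],[0,0,0.0],0]]
```

The force dropped and then stiffened, so the clip is against its shut stop. I'll retract, go to back_left and check on the way.

apply_moves(
  moves=[
    [[0.0188,0,0],[0,0,0],0],
    [[0,0,-0.04],[0,0,0],0],
    [[0,0,-0.035],[0,0,0],0],
    [[0,0,-0.03],[0,0,0],0],
    [[0,0,0],[0,0,0],0],
    [[0,-0.0413,0],[0,0,0],0],
    [[0,-0.0413,0],[0,0,0],0],
    [[0,-0.0414,0],[0,0,0],0],
  ],
)

```text
time: 22.35
eef_pos: [0.6637, -0.0409, 0.1767]
ee_rot: [-3.141, 0.002, 0.105]
contact_force: [0.8, 0.5, 0.4]
finger_gap: 0.006
grasp_force: 0.0
```

```bash
python3 - <<'E'
from h import *
p,d=optics.grab_frame("scene")
for b in blues("scene",p,d,(190,380,150,350)): print(*b)
a=p[190:330,200:360]; 
p,d=optics.grab_frame("top"); b=p[190:310,290:430]
for q in blues("top",p,d,(290,440,180,330)): print(*q)
cv2.imwrite("pics/s4.png",np.hstack([cv2.resize(a,(460,400),interpolation=3),cv2.resize(b,(340,400),interpolation=3)])[:,:,::-1])
plan(L(.1155,.062,.13),YB,2,0)
E
```

```text
422 [287.4 262.3] [ 0.5634 -0.1213  0.1293]
212 [239.7 266.8] [ 0.4784 -0.1884  0.1238]
69 [301.9 298.3] [ 0.6363 -0.1721  0.1167]
107 [337.6 222.6] [ 0.6313 -0.0475  0.1262]
112 [361.4 248.4] [ 0.5646 -0.1067  0.1336]
157 [394.5 282.1] [ 0.4773 -0.188   0.1242]
[[[0.0007,0.002,0.0234],[0,0,0.001],0],[[0.0008,0.0021,0.0234],[0,0,0.001],0]]
```

View pics/s4.png

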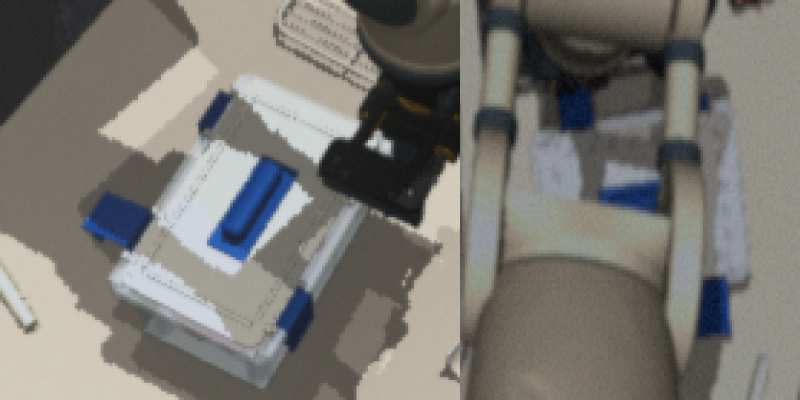

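The left picture shows front_left shut at (213,110) and back_right shut at (297,318). The front_right clip is still open at (118,220) and the lid sits flat. Back_left comes next.

apply_moves(
  moves=[
    [[0.001,0.003,0.025],[0,0,0],0],
    [[0.0005,0,0.021],[0,0,0],0],
    [[0,0,0.01],[0,0,0],0],
    [[0,0,0.01],[0,0,0],0],
    [[0,0,0.01],[0,0,0],0],
    [[0,0,0.01],[0,0,0],0],
    [[0,0,0.01],[0,0,0],0],
    [[0,0,0.008],[0,0,0],0],
  ],
)

```text
time: 23.45
eef_pos: [0.6667, -0.0448, 0.0732]
ee_rot: [-3.142, 0.0, 0.105]
contact_force: [-0.1, -0.1, -0.2]
finger_gap: 0.002
grasp_force: 0.1
```

apply_moves(
  moves=[
    [[-0.002,0,0],[0,0,0],0],
    [[-0.002,0,0],[0,0,0],0],
    [[-0.002,0,0],[0,0,0],0],
  ],
)

```text
time: 23.82
eef_pos: [0.6608, -0.0455, 0.0743]
ee_rot: [3.141, -0.001, 0.105]
contact_force: [1.2, 0.8, -1.0]
finger_gap: 0.004
grasp_force: 0.6
```

apply_moves(
  moves=[
    [[-0.001,0,0],[0,0,0],0],
    [[-0.001,0,0],[0,0,0],0],
    [[-0.001,0,0],[0,0,0],0],
  ],
)

```text
time: 24.2
eef_pos: [0.6577, -0.0458, 0.074]
ee_rot: [-3.142, -0.0, 0.105]
contact_force: [1.5, 0.1, -0.7]
finger_gap: 0.008
grasp_force: 0.5
```

apply_moves(
  moves=[
    [[-0.001,0,0],[0,0,0],0],
    [[-0.001,0,0],[0,0,0],0],
  ],
)

```text
time: 24.45
eef_pos: [0.6558, -0.046, 0.0739]
ee_rot: [-3.142, -0.0, 0.105]
contact_force: [2.0, -0.3, -2.1]
finger_gap: 0.009
grasp_force: 1.1
```

apply_moves(
  moves=[
    [[-0.001,0,0],[0,0,0],0],
    [[-0.001,0,0],[0,0,0],0],
  ],
)

```text
time: 24.7
eef_pos: [0.6544, -0.0462, 0.0739]
ee_rot: [3.141, -0.001, 0.105]
contact_force: [6.2, 0.7, -3.4]
finger_gap: 0.008
grasp_force: 3.1
```

apply_moves(
  moves=[
    [[-0.001,0,0],[0,0,0],0],
    [[-0.001,0,0],[0,0,0],0],
  ],
)

```text
time: 24.95
eef_pos: [0.6526, -0.0464, 0.074]
ee_rot: [3.141, -0.002, 0.105]
contact_force: [6.7, 0.4, -5.9]
finger_gap: 0.006
grasp_force: 3.2
```

apply_moves(
  moves=[
    [[-0.001,0,0],[0,0,0],0],
    [[-0.001,0,0],[0,0,0],0],
  ],
)

```text
time: 25.2
eef_pos: [0.6498, -0.0466, 0.0739]
ee_rot: [3.142, -0.0, 0.105]
contact_force: [2.2, 0.8, -1.6]
finger_gap: 0.007
grasp_force: 1.1
```

apply_moves(
  moves=[
    [[-0.001,0,0],[0,0,0],0],
    [[0,0,0],[0,0,0],0],
  ],
)

```text
time: 25.45
eef_pos: [0.6485, -0.0467, 0.0739]
ee_rot: [-3.142, 0.0, 0.105]
contact_force: [0.5, -0.2, 0.1]
finger_gap: 0.005
grasp_force: 0.2
```

apply_moves(
  moves=[
    [[-0.0007,0,0],[0,0,0],0],
    [[0,0,0],[0,0,0],0],
  ],
)

```text
time: 25.7
eef_pos: [0.6483, -0.0468, 0.074]
ee_rot: [3.142, -0.0, 0.105]
contact_force: [2.4, 0.2, -1.8]
finger_gap: 0.004
grasp_force: 1.3
```

```bash
python3 - <<'E'
from h import *
s=plan(L(.1155,.062,.075),YB,1,0);s=plan(L(.1155,.062,.19),YB,3,0,s); s=plan(L(-.1155,-.062,.19),YB,6,0,s);plan(L(-.1155,-.062,.07),YB,1,0,s)
E
```

```text
[[[0.0174,-0.0029,-0.001],[0,0,-0.001],0]]
[[[0.0,0.0,-0.0383],[0,0,0.0],0],[[0.0,0.0,-0.0384],[0,0,0.0],0],[[0.0,0.0,-0.0383],[0,0,0.0],0]]
[[[-0.0385,0.0207,-0.0],[0,0,0.0],0],[[-0.0385,0.0207,-0.0],[0,0,0.0],0],[[-0.0385,0.0206,-0.0],[0,0,0.0],0],[[-0.0385,0.0207,-0.0],[0,0,0.0],0],[[-0.0385,0.0206,-0.0],[0,0,0.0],0],[[-0.0385,0.0207,-0.0],[0,0,0.0],0]]
[[[-0.0,-0.0,0.12],[0,0,0.0],0]]
```

apply_moves(
  moves=[
    [[0.0174,0,0],[0,0,0],0],
    [[0,0,-0.04],[0,0,0],0],
    [[0,0,-0.04],[0,0,0],0],
    [[0,0,-0.04],[0,0,0],0],
    [[0,0,0],[0,0,0],0],
    [[-0.0385,0.0192,0],[0,0,0],0],
    [[-0.0385,0.0203,0],[0,0,0],0],
    [[-0.0385,0.0203,0],[0,0,0],0],
  ],
)

```text
time: 26.7
eef_pos: [0.555, -0.1169, 0.193]
ee_rot: [-3.141, 0.002, 0.106]
contact_force: [-0.2, 0.0, -0.6]
finger_gap: 0.005
grasp_force: 0.0
```

apply_moves(
  moves=[
    [[-0.0385,0.0203,0],[0,0,0],0],
    [[-0.0385,0.0203,0],[0,0,0],0],
    [[-0.0385,0.0203,0],[0,0,0],0],
    [[0,0,0],[0,0,0],0],
    [[0,0,0],[0,0,0],0],
  ],
)

```text
time: 27.32
eef_pos: [0.4484, -0.1891, 0.1936]
ee_rot: [-3.141, 0.0, 0.105]
contact_force: [-0.1, 0.1, 0.1]
finger_gap: 0.005
grasp_force: 0.0
```

```bash
python3 - <<'E'
from h import *
p,d=optics.grab_frame("scene")
for b in blues("scene",p,d,(190,380,150,350)): print(*b)
cv2.imwrite("pics/s5.png",cv2.resize(p[190:330,220:360],None,fx=4,fy=4,interpolation=3)[:,:,::-1])
plan(L(-.1155,-.062,.13),YB,2,0)
E
```

```text
52 [274.6 228.1] [ 0.483  -0.0599  0.1176]
412 [287.5 262.2] [ 0.5628 -0.1208  0.1283]
75 [328.5 254.2] [ 0.6251 -0.0481  0.1159]
185 [241.9 266.9] [ 0.4836 -0.1862  0.1244]
82 [302. 298.] [ 0.6366 -0.1711  0.1175]
[[[-0.0001,0.0004,0.0318],[0,0,-0.0],0],[[-0.0,0.0005,0.0318],[0,0,-0.001],0]]
```

View pics/s5.png

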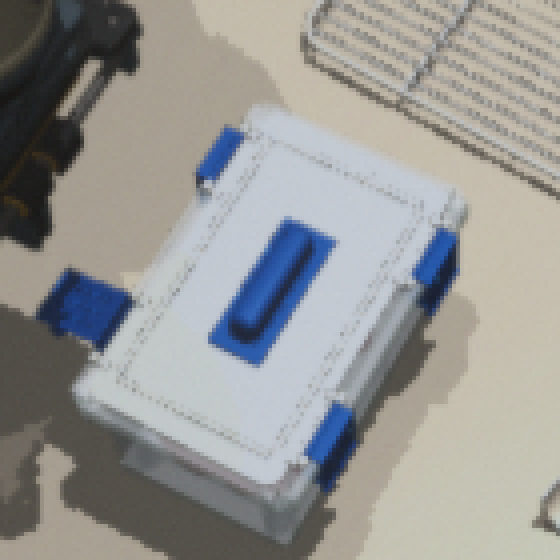

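The crop shows back_left (437,262), back_right (332,440) and front_left (220,155) shut, with only front_right (90,305) open.

apply_moves(
  moves=[
    [[0,0.001,0.03],[0,0,0],0],
    [[0,0,0.03],[0,0,0],0],
    [[0,0,0.013],[0,0,0],0],
    [[0,0,0.01],[0,0,0],0],
    [[0,0,0.01],[0,0,0],0],
    [[0,0,0.01],[0,0,0],0],
    [[0,0,0.01],[0,0,0],0],
    [[0,0,0.01],[0,0,0],0],
  ],
)

```text
time: 28.38
eef_pos: [0.4485, -0.1903, 0.0703]
ee_rot: [3.142, -0.0, 0.105]
contact_force: [0.8, -0.3, -0.1]
finger_gap: 0.005
grasp_force: 0.0
```

apply_moves(
  moves=[
    [[0.002,0,0],[0,0,0],0],
    [[0.002,0,0],[0,0,0],0],
    [[0.002,0,0],[0,0,0],0],
    [[0.002,0,0],[0,0,0],0],
  ],
)

```text
time: 28.88
eef_pos: [0.4569, -0.1895, 0.0712]
ee_rot: [3.141, -0.001, 0.105]
contact_force: [-0.6, 1.0, -1.2]
finger_gap: 0.01
grasp_force: 0.6
```

apply_moves(
  moves=[
    [[0.001,0,0],[0,0,0],0],
    [[0.001,0,0],[0,0,0],0],
    [[0.001,0,0],[0,0,0],0],
  ],
)

```text
time: 29.25
eef_pos: [0.4593, -0.1891, 0.0709]
ee_rot: [-3.142, 0.0, 0.105]
contact_force: [-3.7, -2.0, -2.6]
finger_gap: 0.007
grasp_force: 1.8
```

apply_moves(
  moves=[
    [[0.001,0,0],[0,0,0],0],
    [[0.001,0,0],[0,0,0],0],
  ],
)

```text
time: 29.5
eef_pos: [0.4604, -0.1888, 0.0706]
ee_rot: [-3.141, 0.002, 0.106]
contact_force: [-7.8, -3.7, -4.1]
finger_gap: 0.005
grasp_force: 3.7
```

apply_moves(
  moves=[
    [[0.001,0,0],[0,0,0],0],
    [[0.001,0,0],[0,0,0],0],
  ],
)

```text
time: 29.75
eef_pos: [0.4623, -0.1886, 0.0706]
ee_rot: [-3.141, 0.002, 0.105]
contact_force: [-7.9, -4.0, -3.9]
finger_gap: 0.008
grasp_force: 4.0
```

apply_moves(
  moves=[
    [[0.001,0,0],[0,0,0],0],
    [[0.001,0,0],[0,0,0],0],
  ],
)

```text
time: 30.0
eef_pos: [0.4643, -0.1884, 0.0705]
ee_rot: [-3.141, 0.002, 0.105]
contact_force: [-7.0, -4.0, -3.7]
finger_gap: 0.003
grasp_force: 3.7
```

apply_moves(
  moves=[
    [[0.001,0,0],[0,0,0],0],
    [[0,0,0],[0,0,0],0],
  ],
)

```text
time: 30.25
eef_pos: [0.4653, -0.1881, 0.0705]
ee_rot: [-3.141, 0.002, 0.105]
contact_force: [-5.7, -2.5, -3.6]
finger_gap: 0.002
grasp_force: 3.2
```

apply_moves(
  moves=[
    [[0.0007,0,0],[0,0,0],0],
    [[0,0,0],[0,0,0],0],
  ],
)

```text
time: 30.5
eef_pos: [0.466, -0.188, 0.0705]
ee_rot: [-3.141, 0.002, 0.105]
contact_force: [-6.0, -2.5, -5.0]
finger_gap: 0.008
grasp_force: 3.2
```

apply_moves(
  moves=[
    [[0.001,0,0],[0,0,0],0],
    [[0,0,0],[0,0,0],0],
  ],
)

```text
time: 30.75
eef_pos: [0.4682, -0.1882, 0.0709]
ee_rot: [-3.142, -0.0, 0.105]
contact_force: [-2.3, 1.3, -1.5]
finger_gap: 0.005
grasp_force: 1.2
```

apply_moves(
  moves=[
    [[0.0005,0,0],[0,0,0],0],
    [[0,0,0],[0,0,0],0],
  ],
)

```text
time: 31.0
eef_pos: [0.4683, -0.1881, 0.0709]
ee_rot: [-3.141, 0.0, 0.105]
contact_force: [-4.2, -0.8, -1.1]
finger_gap: 0.002
grasp_force: 2.1
```

Snapped, and now stiff against the stop. I'll retract and verify.

apply_moves(
  moves=[
    [[-0.018,0,0],[0,0,0],0],
    [[-0.01,0,0],[0,0,0],0],
    [[0,0,-0.04],[0,0,0],0],
    [[0,0,-0.04],[0,0,0],0],
    [[0,0,-0.04],[0,0,0],0],
    [[0,0,0],[0,0,0],0],
    [[0,0,0],[0,0,0],0],
  ],
)

```text
time: 31.88
eef_pos: [0.4407, -0.1911, 0.1906]
ee_rot: [3.141, -0.0, 0.105]
contact_force: [-0.5, -0.1, 0.5]
finger_gap: 0.005
grasp_force: 0.0
```

```bash
python3 - <<'E'
from h import *
p,d=optics.grab_frame("scene")
for b in blues("scene",p,d,(190,380,150,350)): print(*b)
cv2.imwrite("pics/s6.png",cv2.resize(p[190:330,220:360],None,fx=4,fy=4,interpolation=3)[:,:,::-1])
E
```

```text
55 [274.5 228.3] [ 0.483  -0.0611  0.117 ]
406 [287.5 262.3] [ 0.5629 -0.1206  0.1291]
74 [328.4 254.3] [ 0.6251 -0.0492  0.1168]
58 [246.6 270.6] [ 0.495  -0.1859  0.1185]
83 [302. 298.] [ 0.6365 -0.1703  0.1174]
```

View pics/s6.png

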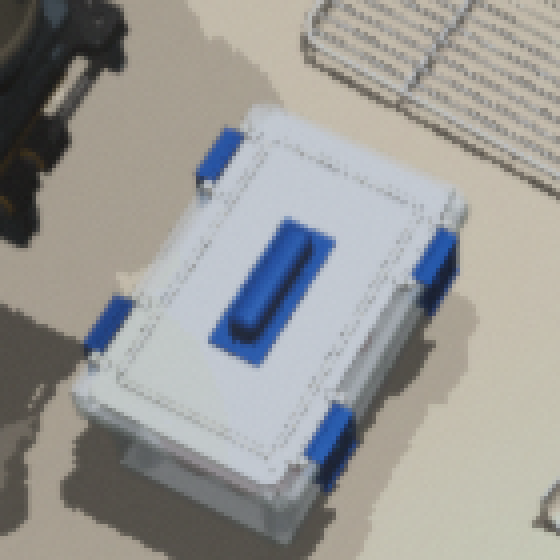

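All four clips are shut, at (220,155), (437,262), (108,325) and (332,440) in the crop. The lid is flat and the box is where it was.

```bash
python3 -c "
from rig import workorder; print(workorder.close_job())"
```

```text
the job is handed in; nothing more can be done
None
```

The lid is seated on the box of peppers and all four clips are shut, snapped in the order front_left, back_right, back_left, front_right; the job is handed in at about 32 s, and the hand-in gave no verdict.

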